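# Lay the breakfast board for one boiled egg

### The arm

A 6-joint arm with a two-finger parallel gripper is mounted at the origin on a cart in front of the work surface, level with it; the furniture and walls round the work are solid. World frame = base frame: x ahead of the robot, y to its left, z up, the work surface at z = 0. Lengths are in m, angles in rad, forces in N, time in s.
With the tool pointing down it reaches from about 0.35 to 0.775 m from the base axis. Payload 7.3 kg.
Tool frame: the origin (TCP) lies on the centre line of the jaws, within the pads' length; the fingertips stand 17 mm ahead of it and the grasp point (between the pads) lies 2 mm behind it (robot.tip_extent is the distance from the TCP to the fingertips, in m); z points along the fingers, y is the line along which they close (so a half turn about z gives the same grasp; the last joint's range is limited). The gripper opens to 92 mm and grips with 3 to 60 N. Pads are 19 mm wide; open, the fingers measure 130 mm over their backs; the gripper's body (75 mm by 190 mm) begins 47 mm behind the grasp point.
Start: joints at [-1.484, 0.342, 1.524, -0, 1.275, -0.146], TCP at [0.121, -0.511, 0.244] pointing down, gripper open.
Joint ranges: [-2.53, 2.53], [-0.77, 2.02], [0.04, 2.7], [-1, 4.14], [0.28, 2.66], [-3.11, 3.11]. Speed limits (rad/s): [2.57, 2.57, 3.14, 3.14, 3.14, 3.14].

### API

Orientations are given as [roll, pitch, yaw] about the fixed x, y, z axes, in that order (R = Rz(yaw) Ry(pitch) Rx(roll)).
In Python, from cell import robot gives the robot as it stands.
- The arm moves only by the tool step_arm, never from a script. Its argument "motion" is a list of rows, each a list of 2 entries, a list of its own where there are three numbers: the shift along the tool's x, y, z in units of 60 mm (1.0 is 60 mm), then the turn about the tool's z in rad. In form: [[[x, y, z], spin], ...]. A call has 1 to 10 rows; each row is the pose to reach, as a shift and turn from the pose commanded when the call began, along the tool's axes at that moment; what a row does not reach only later rows make up. A row lasts 1/8 s, in which the tool goes at most 62.5 mm and 10.7 degrees, less where a joint would pass 70% of its speed; a pose out of reach is approached as far as the arm can. A call with a gripper value outside its range is refused whole. "hand" is the closure in counts, from 0 (fully open) to 255 (shut), set as the call begins (left out, the last holds). The fingers move at their own pace and stop on an object; "squeeze" is the grip in N (left out, the last holds). Time passes only in rows, so rows that repeat a pose let the fingers close. It gives the time, the measured TCP pose, the force, the opening and the grip force at its end, in the units of the state.
- robot.observe(): the state, without advancing time (a new reading comes with each control period).
- robot.read_camera(name): name is "side" or "top" or "wrist"; returns a dict with "pixels" (384x512x3 uint8, red, green, blue), "intrinsics" (3x3 intrinsics, pixels), "xyz" and "rotation" of the camera in the world; the wrist camera has in their place "T_tool_cam" (4x4, takes a point from camera to tool coordinates, whose origin is the TCP and whose axes are the flange's). Camera axes: x right, y up, looking along -z (the intrinsics and any distortion apply to the point x, -y, -z); pixel columns grow to the right and rows downward; lengths in m; the calibration is good to about 2 mm. A picture is of the moment at which its call begins: read the wrist's pose just before it. There is no depth.
- robot.hand_in(): hands the job in; it is judged then, once.
The state is a dict: "time": time; "qpos": joint angles; "qvel": joint speeds; "joint_efforts": joint torques, N m; "tool_pos": TCP position; "tool_rot": TCP orientation; "contact_force": force on the tool from outside, world axes, zero at the start; "torque": the same for the moment, N m; "opening": finger opening in m; "grip_force": force on a finger pad.
Only numpy, scipy, OpenCV 4.12 (cv2) and the standard library are available. Lean on these libraries where they do the work, as an engineer would, in place of code of your own. Each camera call takes 0.05 s, during which the arm holds its last target. There are 200 camera calls.

### The job

Lay the dark wooden breakfast board for one boiled egg: stand the white egg cup in its left-hand round recess and the salt shaker in its right-hand one (left and right as you stand at the worktop), and lay the teaspoon flat on the board midway between the two recesses, lengthwise from front to back with its bowl to the back. The egg goes from its rack into the cup, upright on its blunt end, set down gently so that it does not crack. Leave the pepper mill and the mug where they stand.

Things in the scene. Friction and masses are not known exactly. Their poses are not given: they have to be found in the camera images.
- breakfast_board: Dark wooden board, fixed, 190 (x) x 260 (y) x 18 mm thick, on the worktop. Origin: centre of its underside; x to its back edge (away from the robot, within 0.3 rad), y to its left, z up. Two equal round cork-lined recesses, 60 mm across, 6 mm deep (floor at z = 12 mm), centres at x = +20, y = +75 mm (left) and x = +20, y = -75 mm (right); flat strip 90 mm wide between.
- egg_cup: White ceramic egg cup, loose, about 90 g, 64 mm tall: round foot 44 mm across, stem 17 to 19 mm across (15 to 34 mm up), bowl 44 mm across outside near the top (50 to 64 mm up), mouth 36 mm across, in which the egg sinks about 10 mm. Starts upright and empty. Origin: centre of the underside of its foot; z up.
- egg: Brown hen's egg, rigid, loose, about 60 g, 44 mm across at its widest (23.5 mm above the blunt end), 57 mm tall. Starts upright, blunt end down, in a hole of the egg rack, its lowest point about 17 mm above the worktop. Origin: its blunt end, on its axis; z points to the narrow end.
- egg_rack: Pale wooden egg rack, fixed: square block 104 x 104 x 26 mm with four round through holes 34 mm across at x, y = +-26 mm. The egg stands in one of them, the others are empty. Origin: centre of its underside.
- salt_shaker: Salt shaker, loose, about 100 g, 90 mm tall, clear glass body 44 mm across up to 74 mm, narrower grey cap 34 mm across above. Starts upright. Origin: centre of its underside; z up.
- teaspoon: Steel teaspoon, loose, about 20 g, lying flat with its hollow up, 130 mm long (x), 26 mm wide at the bowl, 11 mm high; its handle is 8 mm wide and 10 mm high at its middle (20 mm either way), lower towards its end. Origin: middle of its length, at its underside; x points to the bowl, z up.
- teaspoon_bowl (a point): Point in the middle of the teaspoon's bowl, 50 mm along the spoon's x from its middle, 5 mm up.
- pepper_mill: Wooden pepper mill, loose, 58 mm across, 190 mm tall, standing behind the board; to be left where it stands. Origin: centre of its underside.
- mug: Striped mug, loose, 90 mm tall, about 86 mm across with a handle, standing at the far left beside the kettle; to be left where it stands. Origin: near the centre of its underside.
- kettle: Steel kettle with a black handle on its round black stand, fixed, always in the same place: about 152 x 197 mm, its top 250 mm above the worktop, behind and to the left of the board; go round its front or well above it. Canisters up to 204 mm tall stand fixed at the back right, and the mug, jars and mill further back. Origin: centre of the kettle's underside, 20 mm above the worktop.
Mind the look-alikes: they are no part of the job. Leave any red look-alike of the teaspoon alone.

How it is judged:
At the end, for the whole second after the job is handed in: Cup upright in the left recess, salt in the right (on its floor, +-11 mm); egg in the cup, blunt end down, within 12 mm of its axis and 0.35 rad; spoon flat, +-15 mm of the board's midline, -30 to +45 mm from its centre, within 0.2 rad of front-to-back, bowl to the back; all released, at rest (x of egg_cup in the frame of breakfast_board between 0.009 and 0.031 m and y of egg_cup in the frame of breakfast_board between 0.064 and 0.086 m and z of egg_cup in the frame of breakfast_board between 0.009 and 0.0155 m and angle between each of egg_cup, salt_shaker, teaspoon's own z axis and vertical below 0.12 rad and x of salt_shaker in the frame of breakfast_board between 0.009 and 0.031 m and y of salt_shaker in the frame of breakfast_board between -0.086 and -0.064 m and z of salt_shaker in the frame of breakfast_board between 0.009 and 0.0155 m and horizontal distance between egg and egg_cup below 0.012 m and z of egg in the frame of egg_cup between 0.046 and 0.061 m and angle between egg's own z axis and vertical below 0.35 rad and y of teaspoon in the frame of breakfast_board between -0.015 and 0.015 m and x of teaspoon in the frame of breakfast_board between -0.03 and 0.045 m and z of teaspoon in the frame of breakfast_board between 0.014 and 0.023 m and angle between the x axis of teaspoon and the x axis of breakfast_board, either way round below 0.2 rad and x of teaspoon_bowl in the frame of breakfast_board above 0.01 m and linear speed of each of egg_cup, egg, salt_shaker, teaspoon below 0.01 m/s and angular speed of egg below 0.2 rad/s); the robot touches nothing.
It fails at once if the egg is cracked: pressed or dropped into the cup or on to the board with more than 30 N (contact force between egg and egg_cup above 30 N or contact force between egg and breakfast_board above 30 N).
It fails at once if the pepper mill is moved more than 25 mm (distance of pepper_mill from where it was at the start of the episode above 0.025 m).
It fails at once if the mug is moved more than 25 mm (distance of mug from where it was at the start of the episode above 0.025 m).
It also fails if it takes over 131 s, if anything falls off the work surface, if the arm or the gripper's body presses on something with over 40 N, if the wrist force passes 120 N, or if a joint passes its speed limit or range.

## Working session

There is one attempt and no reset: what is moved stays moved. The work goes in short steps, Python scripts to look and compute and a tool call to move; the robot and the scene stay as the last step left them, time stands still between calls to the robot, and variables do not carry over. Pictures are saved under pics/ and viewed, at most 14 in all, crops included, and the job is handed in when it is done.

Besides the shell and the picture viewer there is one more tool, called as name(argument=value, ...) on one line, values as JSON. step_arm: Moves the arm, as the interface text tells. Its arguments: {"type":"object","properties":{"motion":{"type":"array"},"hand":{"type":"number"},"squeeze":{"type":"number"}},"required":["motion"]}

```bash
mkdir -p pics; ls; python3 - <<'E'
from cell import robot
import cv2,numpy as np,json
s=robot.observe();print(s)
for n in ("side","top"):
    c=robot.read_camera(n); cv2.imwrite(f"pics/{n}0.png",cv2.cvtColor(c["pixels"],cv2.COLOR_RGB2BGR))
    print(n,c["intrinsics"],c["xyz"],c["rotation"],[k for k in c])
E
```

```text
pics
{'time': 0.0, 'qpos': array([-1.48397997e+00,  3.42721196e-01,  1.52502081e+00,  1.95944635e-05,
        1.27536706e+00, -1.45995105e-01]), 'qvel': array([ 0.00060953, -0.0012609 ,  0.00048161,  0.00247826,  0.00104082,
        0.00120957]), 'joint_efforts': array([ 4.20894594e-04, -4.31240952e+01, -2.44216257e+01,  7.18799606e-02,
        5.60735771e-02, -1.18567600e-04]), 'tool_pos': array([ 0.12112189, -0.51045362,  0.2430444 ]), 'tool_rot': array([-3.14009511e+00, -2.39139601e-04,  2.32805564e-01]), 'contact_force': array([-0.29234819, -0.64687347, -0.19547974]), 'torque': array([-0.02452356,  0.00622265, -0.00221836]), 'grip_force': 0.0, 'opening': 0.09160017289106558}
side [[361.37096484   0.         251.73444453]
 [  0.         361.37096484 193.71722396]
 [  0.           0.           1.        ]] [0.04876369 0.62859143 0.65270816] [ 9.35007123e-01 -1.48436601e-03 -2.51357765e+00] ['pixels', 'intrinsics', 'xyz', 'rotation']
top [[431.72779534   0.         256.90648046]
 [  0.         431.72779534 185.46255091]
 [  0.           0.           1.        ]] [ 0.30553715 -0.07594183  1.51462233] [ 1.51315660e-01  8.39113330e-04 -1.56689173e+00] ['pixels', 'intrinsics', 'xyz', 'rotation']
```

View pics/top0.png

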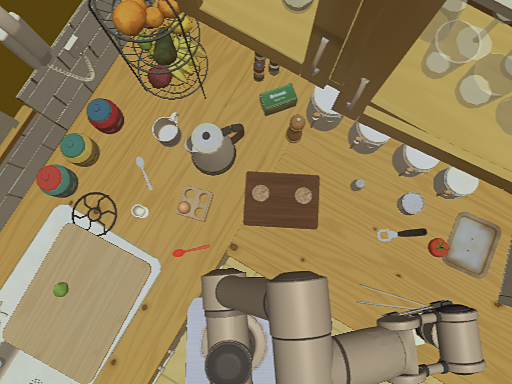

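View pics/side0.png

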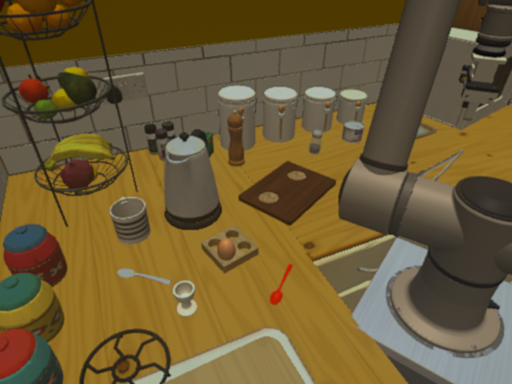

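The top view shows the board at about (282,200), with recesses at (261,192) and (303,195). The egg is at (184,207), the cup at (140,211), and the steel spoon runs from its bowl at (140,160) to its handle end at (150,188). The salt is at (359,184). The red spoon at (190,250) is the decoy.

```bash
cat > h.py <<'E'
from cell import robot
import cv2,numpy as np
from scipy.spatial.transform import Rotation as R
def grab(n,name=None):
    s=robot.observe(); c=robot.read_camera(n)
    if n=="wrist":
        T=np.eye(4);T[:3,:3]=R.from_euler('xyz',s["tool_rot"]).as_matrix();T[:3,3]=s["tool_pos"]
        T=T@np.array(c["T_tool_cam"])
    else:
        T=np.eye(4);T[:3,:3]=R.from_euler('xyz',c["rotation"]).as_matrix();T[:3,3]=c["xyz"]
    im=cv2.cvtColor(c["pixels"],cv2.COLOR_RGB2BGR)
    if name: cv2.imwrite(f"pics/{name}.png",im)
    return im,np.array(c["intrinsics"]),T
def ray(K,T,uv,z):
    """pixels -> world points on plane z"""
    uv=np.atleast_2d(np.asarray(uv,float))
    d=np.c_[(uv[:,0]-K[0,2])/K[0,0],-(uv[:,1]-K[1,2])/K[1,1],-np.ones(len(uv))]@T[:3,:3].T
    return T[:3,3]+d*((z-T[2,3])/d[:,2])[:,None]
def proj(K,T,p):
    p=(np.atleast_2d(p)-T[:3,3])@T[:3,:3]
    return np.c_[K[0,0]*p[:,0]/-p[:,2]+K[0,2],K[1,1]*p[:,1]/p[:,2]+K[1,2]]
def totool(p,yaw=None):
    """shift to TCP target p in tool axes, units of 60 mm, and the turn to the yaw (mod pi)"""
    s=robot.observe(); M=R.from_euler('xyz',s["tool_rot"]).as_matrix()
    sh=M.T@(np.array(p)-s["tool_pos"])/0.06
    return sh.round(3)
E
python3 - <<'E'
from h import *
im,K,T=grab("top")
hsv=cv2.cvtColor(im,cv2.COLOR_BGR2HSV)
m=((im.max(2)<95)*255).astype(np.uint8); m[:160]=0;m[240:]=0;m[:,:235]=0;m[:,330:]=0
m=cv2.morphologyEx(m,cv2.MORPH_CLOSE,np.ones((25,25)))
c=max(cv2.findContours(m,0,2)[0],key=cv2.contourArea)
r=cv2.minAreaRect(c);print(r)
b=ray(K,T,cv2.boxPoints(r),.018);print("board",b,b.mean(0),np.linalg.norm(np.diff(b,axis=0),axis=1))
for n,uv,z in [("recL",(261,192),.015),("recR",(303,195),.015),("egg",(184,207),.05),("rack",(195,203),.026),("cup",(140,211),.064),("bowl",(140,160),.005),("handle",(150,188),.005),("salt",(359,184),.09),("mill",(298,118),.19),("red1",(178,252),0),("red2",(208,245),0)]:
    p=ray(K,T,uv,z)[0];print(n,p.round(3),np.hypot(*p[:2]).round(3))
E
```

```text
((281.35272216796875, 200.07730102539062), (73.33751678466797, 53.39860534667969), 3.2704880237579346)
board [[ 0.39647879 -0.0269922   0.018     ]
 [ 0.58398041 -0.03610107  0.018     ]
 [ 0.56998015 -0.2938431   0.018     ]
 [ 0.38303749 -0.27997102  0.018     ]] [ 0.48336921 -0.15922685  0.018     ] [0.18772275 0.25812199 0.18745664]
recL [ 0.511 -0.088  0.015] 0.519
recR [ 0.501 -0.235  0.015] 0.554
egg [0.454 0.174 0.05 ] 0.486
rack [0.47  0.141 0.026] 0.491
cup [0.438 0.32  0.064] 0.542
bowl [0.626 0.344 0.005] 0.714
handle [0.525 0.304 0.005] 0.607
salt [ 0.529 -0.415  0.09 ] 0.672
mill [ 0.725 -0.204  0.19 ] 0.753
red1 [0.302 0.199 0.   ] 0.362
red2 [0.326 0.095 0.   ] 0.34
```

```bash
python3 - <<'E'
from h import *
im,K,T=grab("side")
for n,uv,z in [("mug",(132,231),0),("mugL",(116,226),0),("mugR",(150,224),0),("kettle",(193,209),.01),("kfront",(193,228),0),("kR",(221,210),.01),("bowl",(125,273),.003),("hend",(170,282),.003),("cupfoot",(186,309),.003),("salt",(315,150),0),("recL",(268,198),.014),("recR",(297,176),.014),("rack",(230,245),.026)]:
    p=ray(K,T,uv,z)[0];print(n,p.round(3))
print(totool([.40,-.25,.30]),totool([.45,.12,.30]),totool([.54,.31,.25]))
E
```

```text
mug [0.727 0.236 0.   ]
mugL [0.778 0.248 0.   ]
mugR [0.71  0.189 0.   ]
kettle [0.651 0.08  0.01 ]
kfront [0.604 0.131 0.   ]
kR [0.584 0.037 0.01 ]
bowl [0.621 0.342 0.003]
hend [0.517 0.299 0.003]
cupfoot [0.436 0.329 0.003]
salt [ 0.539 -0.44   0.   ]
recL [ 0.506 -0.083  0.014]
recR [ 0.496 -0.234  0.014]
rack [0.466 0.143 0.026]
[ 5.525 -3.155 -0.941] [ 7.758 -8.963 -0.936] [  9.948 -11.697  -0.1  ]
```

step_arm(motion=[[[0.8, -0.3, -0.4], 0], [[1.6, -0.7, -0.8], 0], [[2.5, -1.2, -1.0], 0], [[3.4, -1.7, -1.0], 0], [[4.2, -2.3, -1.0], 0], [[5.1, -2.9, -1.0], 0], [[5.4, -3.1, -1.0], 0], [[5.5, -3.15, -1.0], 0]], hand=0, squeeze=20)

```text
time: 1.2
tool_pos: [0.3993, -0.2497, 0.3036]
tool_rot: [-3.142, 0.0, 0.235]
contact_force: [-0.3, 0.1, -0.0]
opening: 0.0916
grip_force: 0.0
```

step_arm(motion=[[[0.4, -1.0, 0], 0], [[0.8, -2.0, 0], 0], [[1.2, -3.0, 0], 0], [[1.6, -4.0, 0], 0], [[2.0, -5.0, 0], 0], [[2.6, -6.0, 0], 0], [[3.3, -6.8, 0.2], -0.05], [[3.9, -7.6, 0.5], -0.1], [[4.2, -8.3, 0.9], -0.14], [[4.2, -8.4, 0.9], -0.14]])

```text
time: 2.45
tool_pos: [0.5275, 0.299, 0.2463]
tool_rot: [3.141, 0.005, 0.375]
contact_force: [-0.4, -0.1, 0.1]
opening: 0.0914
grip_force: 0.0
```

```bash
python3 - <<'E'
from h import *
im,K,T=grab("wrist","w1"); print(K,T,robot.observe()["tool_pos"])
for n,p in [("spoon",[.573,.322,.005]),("cup",[.437,.325,.06])]: print(n,proj(K,T,p))
E
```

```text
[[329.70484581   0.         253.96621711]
 [  0.         329.70484581 198.46950985]
 [  0.           0.           1.        ]] [[ 3.65749236e-01  8.91128297e-01  2.68547676e-01  5.99091426e-01]
 [-9.30713421e-01  3.50240799e-01  1.05375094e-01  3.29287115e-01]
 [-1.53624230e-04 -2.88481787e-01  9.57485371e-01  3.85877484e-01]
 [ 0.00000000e+00  0.00000000e+00  0.00000000e+00  1.00000000e+00]] [0.52738034 0.2991671  0.24719293]
spoon [[251.57420958 124.04706884]]
cup [[202.80263484 246.56889335]]
```

View pics/w1.png

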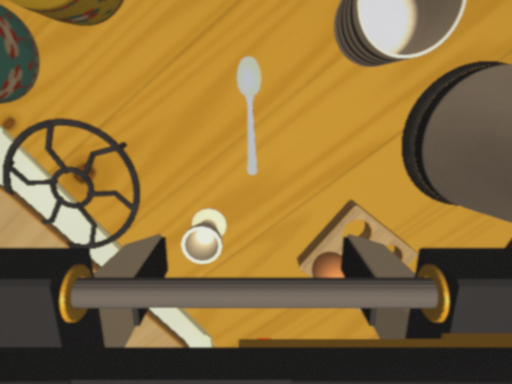

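The wrist view shows the spoon running straight up the picture, from its bowl tip at (248,57) to its handle end at (252,174). The cup rim is at (201,243) with its foot at (209,220), and the egg is at (329,265). I'll measure these more closely.

```bash
python3 - <<'E'
from h import *
im=cv2.imread("pics/w1.png"); s=robot.observe(); _,K,T=grab("wrist")
hsv=cv2.cvtColor(im,cv2.COLOR_BGR2HSV)
m=((hsv[...,1]<90)&(hsv[...,2]>90)).astype(np.uint8)*255
a=m.copy(); a[:45]=0;a[185:]=0;a[:,:225]=0;a[:,280:]=0
ys,xs=np.nonzero(a); print("span",xs.min(),xs.max(),ys.min(),ys.max(),len(xs))
P=ray(K,T,np.c_[xs,ys],.006)[:,:2]
u=np.linalg.svd(P-P.mean(0),full_matrices=False)[2][0]; u*=np.sign(u[0])
t=(P-P.mean(0))@u; print("heading",np.arctan2(u[1],u[0]),"len",np.ptp(t),"mid",P.mean(0)+u*(t.max()+t.min())/2)
mid=P.mean(0)+u*(t.max()+t.min())/2; n=np.array([-u[1],u[0]])
t=(P-mid)@u;w=(P-mid)@n
for lo,hi in [(-.06,-.03),(-.03,-.01),(-.01,.01),(.01,.02),(.04,.06)]:
    k=(t>lo)&(t<hi);print(lo,w[k].mean().round(4))
# cup rim
b=m.copy(); b[:200]=0;b[275:]=0;b[:,:170]=0;b[:,235:]=0
cs=cv2.findContours(b,0,2)[0]; c=max(cs,key=cv2.contourArea); print(cv2.boundingRect(c))
E
```

```text
span 237 260 56 174 1349
heading 0.41072220937194726 len 0.12885365884279718 mid [0.57876656 0.32633232]
-0.06 -0.0
-0.03 -0.0002
-0.01 -0.0001
0.01 0.0
0.04 0.0001
(181, 209, 45, 55)
```

step_arm(motion=[[[0.4, -0.05, 0.6], -0.02], [[0.96, -0.11, 1.4], -0.036], [[0.96, -0.11, 2.2], -0.036], [[0.96, -0.11, 2.9], -0.036], [[0.96, -0.11, 3.3], -0.036], [[0.96, -0.11, 3.3], -0.036]], hand=120)

```text
time: 3.3
tool_pos: [0.5787, 0.3223, 0.051]
tool_rot: [3.141, 0.003, 0.406]
contact_force: [-0.9, -0.3, 0.7]
opening: 0.0486
grip_force: 0.0
```

```bash
python3 - <<'E'
from h import *
print(robot.observe()["tool_pos"],totool([.5788,.3263,.0205]))
im,K,T=grab("wrist","w2")
print(proj(K,T,[.5788,.3263,.009]))
E
```

```text
[0.57870979 0.32230865 0.05096705] [ 0.029 -0.061  0.508]
[[251.20883789 233.12805879]]
```

View pics/w2.png

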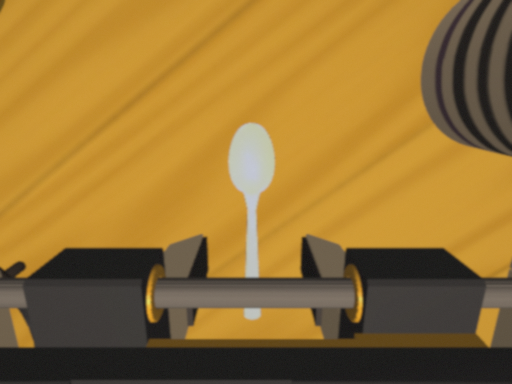

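The open fingers straddle the handle, which runs straight up the picture at column 252. I'll descend and grip it.

step_arm(motion=[[[0.03, -0.05, 0.3], 0], [[0.03, -0.05, 0.5], 0], [[0.03, -0.05, 0.5], 0]])

```text
time: 3.72
tool_pos: [0.5784, 0.328, 0.0204]
tool_rot: [3.141, 0.003, 0.409]
contact_force: [0.1, -0.6, -0.6]
opening: 0.0486
grip_force: 0.0
```

step_arm(motion=[[[0, 0, 0], 0], [[0, 0, 0], 0], [[0, 0, 0], 0], [[0, 0, 0], 0], [[0, 0, 0], 0], [[0, 0, 0], 0], [[0, 0, 0], 0]], hand=255, squeeze=25)

```text
time: 4.6
tool_pos: [0.5793, 0.3283, 0.0218]
tool_rot: [3.141, -0.0, 0.409]
contact_force: [-0.1, 0.1, 1.2]
opening: 0.0074
grip_force: 25.0
```

step_arm(motion=[[[0, 0, -0.9], 0], [[-0.5, 0.1, -1.8], 0.05], [[-1.4, 0.5, -2.3], 0.1], [[-2.2, 1.1, -2.3], 0.15], [[-3.0, 1.7, -2.3], 0.22], [[-3.5, 2.5, -2.3], 0.28], [[-3.8, 3.4, -2.3], 0.34], [[-4.1, 4.3, -2.3], 0.4], [[-4.4, 5.2, -2.3], 0.464], [[-4.5, 6.1, -2.3], 0.464]])

```text
time: 5.85
tool_pos: [0.4766, -0.1168, 0.1599]
tool_rot: [-3.142, -0.0, -0.057]
contact_force: [1.1, -0.0, -0.3]
opening: 0.0074
grip_force: 25.0
```

```bash
python3 - <<'E'
from h import *
im,K,T=grab("wrist","w3"); s=robot.observe(); print(s["tool_pos"],s["tool_rot"],s["opening"])
b=np.array([.4834,-.1592]);y=-.055;Rm=np.array([[np.cos(y),-np.sin(y)],[np.sin(y),np.cos(y)]])
for q in [(.02,.075),(.02,-.075),(.095,.13),(.095,-.13)]: 
    p=b+Rm@np.array(q); print(p,proj(K,T,[*p,.018]))
E
```

```text
[ 0.47940321 -0.12265304  0.16021101] [ 3.1374796  -0.00406719 -0.05848757] 0.00713161840969146
[ 0.50749268 -0.08541285] [[217.84981919 158.04163326]]
[ 0.49924684 -0.23518604] [[392.22916865 157.71909848]]
[ 0.58540274 -0.03461894] [[145.66342314  64.55546824]]
[ 0.57110995 -0.29422579] [[472.43349707  63.8712177 ]]
```

View pics/w3.png

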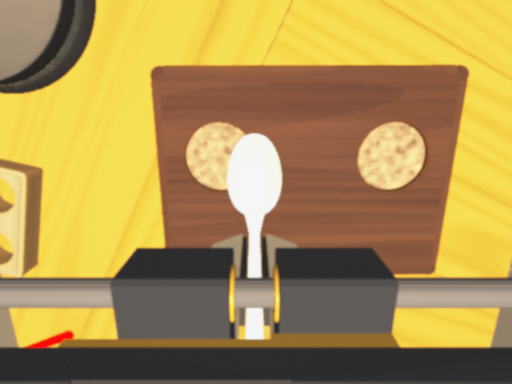

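The spoon is held straight, with its bowl tip at (255,133). The recesses are at (217,156) and (391,155), within about 2 px of my estimate. I'll carry it on to the midline.

step_arm(motion=[[[0.1, 0.4, 0.8], 0], [[0.1, 0.5, 1.4], 0], [[0.1, 0.5, 1.6], 0], [[0.1, 0.5, 1.6], 0]])

```text
time: 6.4
tool_pos: [0.4812, -0.1446, 0.0636]
tool_rot: [-3.141, 0.001, -0.055]
contact_force: [-0.3, 0.5, -0.1]
opening: 0.0076
grip_force: 25.0
```

```bash
python3 - <<'E'
from h import *
print(robot.observe()["tool_pos"],robot.observe()["tool_rot"],totool([.489,-.1595,.041]))
E
```

```text
[ 0.48124103 -0.14463388  0.06363941] [-3.14117693e+00  9.14877001e-04 -5.49054404e-02] [0.143 0.24  0.377]
```

step_arm(motion=[[[0.14, 0.24, 0.1], 0], [[0.14, 0.24, 0.2], 0], [[0.14, 0.24, 0.3], 0], [[0.14, 0.24, 0.36], 0], [[0.14, 0.24, 0.36], 0]])

```text
time: 7.02
tool_pos: [0.4887, -0.1597, 0.0418]
tool_rot: [-3.141, 0.001, -0.055]
contact_force: [0.2, -0.8, 0.0]
opening: 0.0076
grip_force: 25.0
```

step_arm(motion=[[[0, 0, 0.02], 0], [[0, 0, 0.03], 0], [[0, 0, 0.03], 0]])

```text
time: 7.4
tool_pos: [0.489, -0.16, 0.0404]
tool_rot: [3.141, -0.0, -0.055]
contact_force: [0.3, 0.7, -0.1]
opening: 0.0074
grip_force: 25.0
```

step_arm(motion=[[[0, 0, 0], 0], [[0, 0, 0], 0], [[0, 0, 0], 0], [[0, 0, -0.3], 0], [[0, 0, -1.0], 0], [[-0.5, -0.5, -2.0], 0], [[-0.8, -1.0, -2.5], 0], [[-0.8, -1.0, -2.5], 0]], hand=170)

```text
time: 8.4
tool_pos: [0.4445, -0.0962, 0.1932]
tool_rot: [3.14, -0.005, -0.053]
contact_force: [0.1, -1.1, -0.4]
opening: 0.0305
grip_force: 0.0
```

```bash
python3 - <<'E'
from h import *
im,K,T=grab("wrist","w4"); s=robot.observe(); print(s["tool_pos"],s["tool_rot"],s["opening"])
E
```

```text
[ 0.4446319  -0.09706422  0.19158057] [ 3.14021333 -0.0032579  -0.05368919] 0.030341043064970163
```

View pics/w4.png

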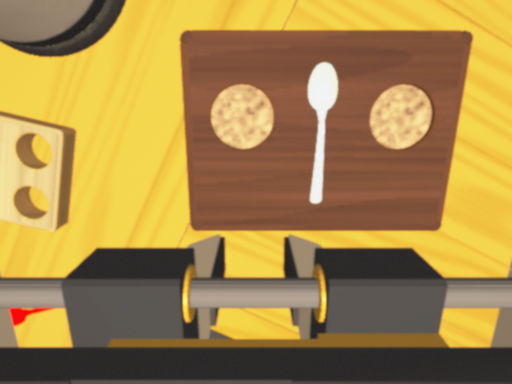

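The spoon lies between the recesses, which are at (242,116) and (401,116), with its bowl tip at (323,63) and its handle end at (316,203). I'll measure the recesses and the spoon.

```bash
python3 - <<'E'
from h import *
_,K,T=grab("wrist"); im=cv2.imread("pics/w4.png"); hsv=cv2.cvtColor(im,cv2.COLOR_BGR2HSV)
m=(im[...,1]>110).astype(np.uint8)*255; m[:50]=0; m[215:]=0; m[:,:200]=0; m[:,440:]=0
m=cv2.morphologyEx(m,cv2.MORPH_CLOSE,np.ones((5,5)))
r=[]
for c in cv2.findContours(m,0,2)[0]:
    if cv2.contourArea(c)<300: continue
    x,y,w,h=cv2.boundingRect(c)
    mm=np.zeros_like(m); cv2.drawContours(mm,[c],-1,255,-1); ys,xs=np.nonzero(mm)
    if h>90:
        P=ray(K,T,np.c_[xs,ys],.023)[:,:2]; u=np.linalg.svd(P-P.mean(0),full_matrices=False)[2][0]; u*=np.sign(u[0]); t=(P-P.mean(0))@u
        sp=P.mean(0)+u*(t.max()+t.min())/2; hd=np.arctan2(u[1],u[0]); print("spoon",sp,hd,np.ptp(t))
    elif w>40:
        p=ray(K,T,[(xs.mean(),ys.mean())],.012)[0,:2]; r.append(p); print("rec",xs.mean(),ys.mean(),p)
r.sort(key=lambda p:-p[1]); d=r[0]-r[1]; yaw=np.arctan2(-d[0],d[1]); 
Rm=np.array([[np.cos(yaw),-np.sin(yaw)],[np.sin(yaw),np.cos(yaw)]]); c=(r[0]+r[1])/2-Rm@[.02,0]
print("dist",np.linalg.norm(d),"yaw",yaw,"c",c,"spoon in board",Rm.T@(sp-c),hd-yaw)
E
```

```text
rec 400.1216424822476 116.36492744674283 [ 0.49996564 -0.23621425]
rec 241.8353401565322 116.09181216134859 [ 0.50825701 -0.08728454]
spoon [ 0.48623437 -0.1584288 ] -0.05890805784127458 0.1302681165764676
dist 0.14916032688230765 yaw -0.05561562248736516 c [ 0.48414225 -0.16063766] spoon in board [0.00196611 0.00232173] -0.003292435353909419
```

```bash
python3 - <<'E'
from h import *
K=np.array([[329.705,0,253.966],[0,329.705,198.47],[0,0,1]])
T=np.array([[3.65749236e-01,8.91128297e-01,2.68547676e-01,5.99091426e-01],[-9.30713421e-01,3.50240799e-01,1.05375094e-01,3.29287115e-01],[-1.5e-04,-2.88481787e-01,9.57485371e-01,3.85877484e-01],[0,0,0,1]])
im=cv2.imread("pics/w1.png");h=cv2.cvtColor(im,cv2.COLOR_BGR2HSV)
print("cup rim",ray(K,T,[(201,243)],.064),"foot",ray(K,T,[(209,222)],.003))
m=((h[...,0]<14)&(h[...,1]>90)&(h[...,2]>60)).astype(np.uint8); m[:240]=0;m[278:]=0;m[:,:305]=0;m[:,:][:,350:]=0
ys,xs=np.nonzero(m);print("egg",xs.min(),xs.max(),ys.min(),ys.max(),ray(K,T,[((xs.min()+xs.max())/2,ys.min()+(xs.max()-xs.min())/2)],.045))
# egg pixel extent 
print(totool([.45,.10,.20]),totool([.42,.30,.20]))
E
```

```text
cup rim [[0.44221408 0.32817879 0.064     ]] foot [[0.44296703 0.32788225 0.003     ]]
egg 313 345 253 277 [[0.45603694 0.18007972 0.045     ]]
[-0.088 -3.292 -0.162] [-0.769 -6.593 -0.165]
```

step_arm(motion=[[[0, -1.0, 0], 0], [[0, -2.0, 0], 0], [[0, -3.0, 0], 0], [[-0.1, -4.0, 0], 0], [[-0.2, -5.0, 0], 0], [[-0.4, -6.0, 0], 0], [[-0.43, -7.0, 0.3], 0], [[-0.43, -7.07, 1.0], 0], [[-0.43, -7.07, 1.2], 0], [[-0.43, -7.07, 1.2], 0]], hand=0)

```text
time: 9.75
tool_pos: [0.442, 0.3264, 0.1169]
tool_rot: [3.14, 0.003, -0.056]
contact_force: [-0.1, 0.2, 0.7]
opening: 0.0914
grip_force: 0.0
```

```bash
python3 - <<'E'
from h import *
im,K,T=grab("wrist","w5"); s=robot.observe(); print(s["tool_pos"],s["tool_rot"],totool([.4425,.328,.055]),proj(K,T,[.4425,.328,.064]))
E
```

```text
[0.44271854 0.32669435 0.11828159] [ 3.14112676e+00  3.65734129e-04 -5.67863444e-02] [-0.004 -0.022  1.055] [[254.34011187 226.84240478]]
```

View pics/w5.png

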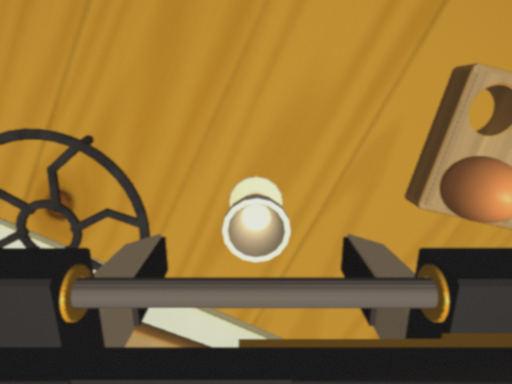

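The cup rim is at (257,229), centred between the fingers and within 3 px of the prediction. I'll descend and grip it.

step_arm(motion=[[[-0.01, 0, 0.4], 0], [[-0.01, 0, 0.8], 0], [[-0.01, 0, 1.04], 0], [[-0.01, 0, 1.04], 0], [[-0.01, 0, 1.04], 0]])

```text
time: 10.42
tool_pos: [0.4422, 0.3278, 0.057]
tool_rot: [-3.141, -0.002, -0.056]
contact_force: [-0.6, 0.4, 0.5]
opening: 0.0918
grip_force: 0.0
```

step_arm(motion=[[[0, 0, 0], 0], [[0, 0, 0], 0], [[0, 0, 0], 0], [[0, 0, 0], 0], [[0, 0, 0], 0], [[0, 0, 0], 0]], hand=255, squeeze=15)

```text
time: 11.18
tool_pos: [0.4413, 0.3274, 0.0558]
tool_rot: [3.141, 0.0, -0.055]
contact_force: [-0.9, -0.6, 0.7]
opening: 0.0425
grip_force: 15.0
```

step_arm(motion=[[[0, 0, -0.8], 0], [[0, 0.4, -1.6], 0], [[0, 1.2, -2.2], 0], [[0, 2.2, -2.2], 0], [[0, 3.2, -2.2], 0], [[0.1, 4.2, -2.2], 0], [[0.4, 5.1, -2.2], 0], [[0.8, 6.0, -2.2], 0], [[1.2, 6.6, -2.2], 0], [[1.2, 6.83, -2.2], 0]])

```text
time: 12.42
tool_pos: [0.4915, -0.0878, 0.1876]
tool_rot: [3.141, -0.0, -0.058]
contact_force: [-0.1, 1.1, -1.0]
opening: 0.0422
grip_force: 15.0
```

```bash
python3 - <<'E'
from h import *
im,K,T=grab("wrist","w6"); s=robot.observe(); print(s["tool_pos"],s["tool_rot"],s["opening"],totool([.508,-.0865,.085]))
im,K,T=grab("top","t6")
E
```

```text
[ 0.49052287 -0.0879612   0.18742775] [ 3.14099697e+00  7.93423718e-04 -5.73076412e-02] 0.04221344854356664 [ 0.291 -0.042  1.707]
```

View pics/w6.png

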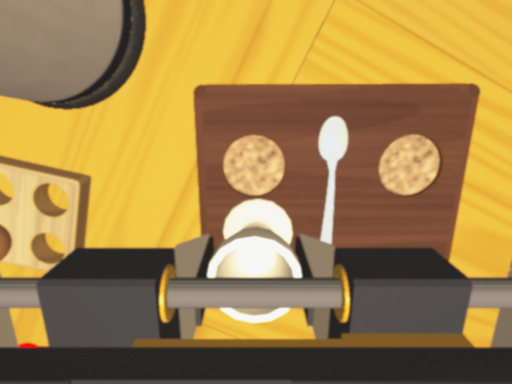

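The cup is held upright, with its rim centre at (254,278). The left recess is at (254,164) and the kettle is clear. I'll work out the cup's offset in the hand.

```bash
python3 - <<'E'
from h import *
im,K,T=grab("wrist"); s=robot.observe();z=s["tool_pos"][2]
for p in [ray(K,T,[(254.5,278)],z+.0082)[0], ray(K,T,[(258,222)],z-.0525)[0]]: print("cup",p-s["tool_pos"])
print("rec",ray(K,T,[(254,164.5)],.012))
print(totool([.508,-.0865,.085]))
E
```

```text
cup [0.00028075 0.00059874 0.0082    ]
cup [ 0.00403525 -0.00185431 -0.0525    ]
rec [[ 0.50699256 -0.08531332  0.012     ]]
[0.305 0.005 1.709]
```

step_arm(motion=[[[0.3, 0, 0.5], 0], [[0.3, 0, 1.1], 0], [[0.3, 0, 1.6], 0], [[0.3, 0, 1.75], 0], [[0.3, 0, 1.75], 0], [[0.3, 0, 1.75], 0]])

```text
time: 13.32
tool_pos: [0.5094, -0.0864, 0.0842]
tool_rot: [3.141, -0.002, -0.055]
contact_force: [-0.4, 0.2, -1.2]
opening: 0.0424
grip_force: 15.0
```

```bash
python3 - <<'E'
from h import *
s=robot.observe();print(s["tool_pos"],totool([.5075,-.086,.0685]))
E
```

```text
[ 0.50936279 -0.08642068  0.08419342] [-0.032 -0.005  0.261]
```

step_arm(motion=[[[-0.03, 0, 0.1], 0], [[-0.03, 0, 0.17], 0], [[-0.03, 0, 0.23], 0], [[-0.03, 0, 0.26], 0], [[-0.03, 0, 0.26], 0], [[-0.03, 0, 0.26], 0]])

```text
time: 14.08
tool_pos: [0.5072, -0.0866, 0.0677]
tool_rot: [3.141, -0.001, -0.055]
contact_force: [-1.3, -0.8, 4.4]
opening: 0.0424
grip_force: 15.0
```

step_arm(motion=[[[0, 0, 0], 0], [[0, 0, 0], 0], [[0, 0, 0], 0], [[0, 0, -0.4], 0], [[0, 0, -1.2], 0], [[-0.6, -0.3, -2.0], 0], [[-1.2, -0.6, -2.2], 0], [[-1.2, -0.6, -2.2], 0], [[-1.2, -0.6, -2.2], 0]], hand=60)

```text
time: 15.2
tool_pos: [0.4374, -0.0467, 0.1993]
tool_rot: [3.141, -0.001, -0.055]
contact_force: [-0.9, -0.5, -1.1]
opening: 0.0704
grip_force: 0.0
```

```bash
python3 - <<'E'
from h import *
im,K,T=grab("wrist","w7"); s=robot.observe(); print(s["tool_pos"],s["tool_rot"],s["opening"],totool([.45,.18,.19]),proj(K,T,[[.5075,-.086,.076],[.5075,-.086,.014]]))
E
```

```text
[ 0.43748978 -0.04685915  0.19897349] [ 3.14145148e+00 -1.87012917e-05 -5.53264123e-02] 0.06996070889380843 [-1.000e-03 -3.787e+00  1.490e-01] [[302.46994612 106.36747953]
 [293.25767477 105.37085468]]
```

View pics/w7.png

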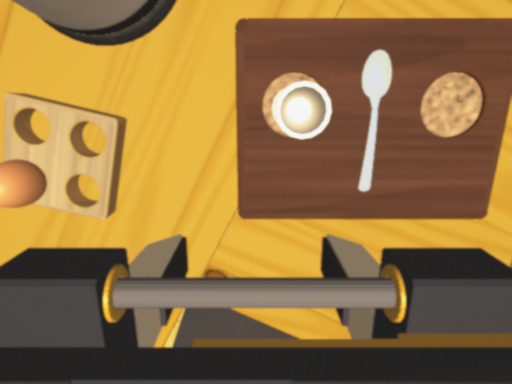

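The cup stands in the left recess, with its rim at (302,110) about 2–3 mm from the recess centre. The egg is next.

step_arm(motion=[[[0, -0.9, 0], 0], [[0, -1.8, 0], 0], [[0, -2.7, 0.2], 0], [[0, -3.6, 0.6], 0], [[0, -3.78, 0.9], 0], [[0, -3.78, 1.0], 0], [[0, -3.78, 1.0], 0]], hand=0)

```text
time: 16.12
tool_pos: [0.4496, 0.1792, 0.1387]
tool_rot: [3.141, 0.001, -0.056]
contact_force: [0.3, 0.1, -0.7]
opening: 0.0924
grip_force: 0.0
```

```bash
python3 - <<'E'
from h import *
im,K,T=grab("wrist","w8"); s=robot.observe(); print(s["tool_pos"],s["tool_rot"],s["opening"],proj(K,T,[[.456,.18,.041]]))
h=cv2.cvtColor(im,cv2.COLOR_BGR2HSV)
print(h[int(round(proj(K,T,[[.456,.18,.06]])[0,1])),250:256])
E
```

```text
[0.44994445 0.17908416 0.13929918] [ 3.14131142e+00  1.38085768e-04 -5.65142390e-02] 0.09197105564089282 [[254.98188612 197.69029958]]
[[ 13 163 220]
 [ 13 163 222]
 [ 14 162 224]
 [ 14 162 225]
 [ 14 158 227]
 [ 14 157 228]]
```

View pics/w8.png

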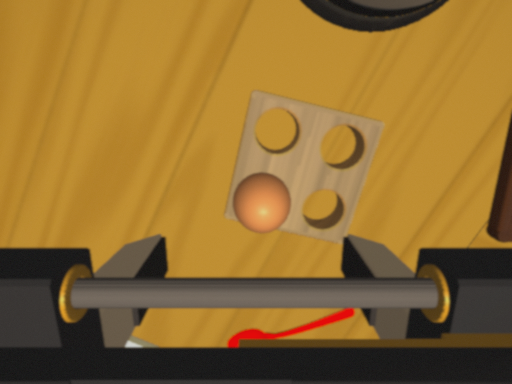

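The egg is at (262,202) in the near-left hole. The empty holes are at (277,130), (342,147) and (322,208), so I can cross-check the egg against the rack geometry.

```bash
python3 - <<'E'
from h import *
_,K,T=grab("wrist")
c=ray(K,T,[(262,202.5)],.043)[0]; a,b,d=ray(K,T,[(277,130),(342,147),(322,208)],.026)
print(c,a+d-b,np.linalg.norm(a-b),np.linalg.norm(b-d))
print(totool([*c[:2],.07]),totool([*c[:2],.047]))
E
```

```text
[0.45276938 0.17485153 0.043     ] [0.45570143 0.17576442 0.026     ] 0.051632401131677844 0.05068275720829125
[0.047 0.068 1.162] [0.047 0.068 1.545]
```

step_arm(motion=[[[0.07, 0.07, 0.4], 0], [[0.07, 0.07, 0.9], 0], [[0.07, 0.07, 1.3], 0], [[0.07, 0.07, 1.5], 0], [[0.07, 0.07, 1.53], 0], [[0.07, 0.07, 1.53], 0], [[0.07, 0.07, 1.53], 0]])

```text
time: 17.1
tool_pos: [0.454, 0.1756, 0.0483]
tool_rot: [-3.141, -0.002, -0.055]
contact_force: [0.0, 0.4, -0.5]
opening: 0.0915
grip_force: 0.0
```

step_arm(motion=[[[0, 0, 0], 0], [[0, 0, 0], 0], [[0, 0, 0], 0], [[0, 0, 0], 0], [[0, 0, 0], 0], [[0, 0, 0], 0]], hand=255, squeeze=8)

```text
time: 17.85
tool_pos: [0.4531, 0.1742, 0.0475]
tool_rot: [3.139, 0.001, -0.054]
contact_force: [-0.3, -8.4, 3.5]
opening: 0.0429
grip_force: 8.0
```

step_arm(motion=[[[0, 0, -0.1], 0], [[0, 0, -0.3], 0], [[0, 0, -0.7], 0], [[0, 0, -1.3], 0], [[0, 0, -2.0], 0], [[0, 0, -2.4], 0], [[0, 0, -2.4], 0]])

```text
time: 18.73
tool_pos: [0.4544, 0.176, 0.1938]
tool_rot: [-3.14, -0.005, -0.055]
contact_force: [-0.2, -0.5, -0.3]
opening: 0.043
grip_force: 8.0
```

```bash
python3 - <<'E'
from h import *
im,K,T=grab("wrist","w9"); s=robot.observe(); print(s["tool_pos"],s["opening"],s["contact_force"],s["grip_force"])
im7=cv2.imread("pics/w7.png")
cv2.imwrite("pics/w9c.png",cv2.resize(im[180:384,130:380],None,fx=2,fy=2))
print(totool([.46,-.086,.19]),totool([.505,-.0865,.19]))
E
```

```text
[0.45347216 0.17570255 0.19218383] 0.04312614966199783 [-0.09697934  0.45065389 -1.38401979] 7.99995340872556
[0.348 4.349 0.035] [1.098 4.316 0.036]
```

View pics/w9c.png

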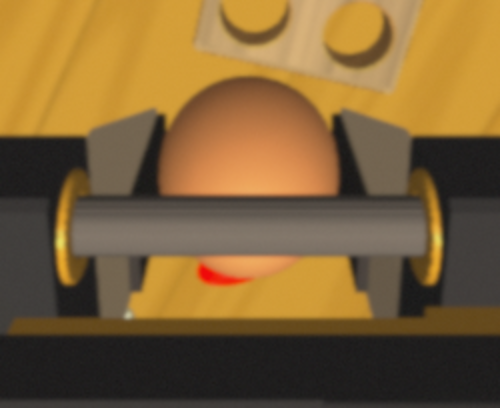

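The egg is held upright and centred between the pads. It spans about rows 218–318 of the full frame and is centred near (254,268). I'll work out its offset in the hand and the cup's position from w7, then carry it over.

```bash
python3 - <<'E'
from h import *
_,K,T=grab("wrist"); s=robot.observe();p=s["tool_pos"]
print("egg-tcp",ray(K,T,[(254.5,268)],p[2]-.005)[0]-p)
# cup from w7: same tool orientation, TCP then
D=T.copy(); D[:3,3]+=np.array([.43749,-.04686,.19897])-p
im=cv2.imread("pics/w7.png");h=cv2.cvtColor(im,cv2.COLOR_BGR2HSV)
m=((h[...,1]<80)&(h[...,2]>150)).astype(np.uint8);m[:70]=0;m[150:]=0;m[:,:262]=0;m[:,345:]=0
c=max(cv2.findContours(m,0,2)[0],key=cv2.contourArea);x,y,w,hh=cv2.boundingRect(c);print(x,y,w,hh,ray(K,D,[(x+w/2-.5,y+hh/2-.5)],.073))
E
```

```text
egg-tcp [-0.00211668  0.00202416 -0.005     ]
271 80 62 60 [[ 0.5058892  -0.08559978  0.073     ]]
```

step_arm(motion=[[[0, 0.8, 0], 0], [[0, 1.7, 0], 0], [[0.1, 2.6, 0], 0], [[0.3, 3.4, 0], 0], [[0.7, 4.1, 0], 0], [[1.05, 4.3, 0], 0], [[1.05, 4.3, 0], 0], [[1.05, 4.3, 0], 0]])

```text
time: 19.82
tool_pos: [0.5009, -0.0848, 0.1904]
tool_rot: [-3.141, 0.003, -0.055]
contact_force: [-1.1, 0.4, 0.1]
opening: 0.0427
grip_force: 8.0
```

step_arm(motion=[[[0.1, 0.01, 0.4], 0], [[0.1, 0.01, 0.8], 0], [[0.1, 0.01, 1.1], 0], [[0.1, 0.01, 1.3], 0], [[0.1, 0.01, 1.3], 0], [[0.1, 0.01, 1.3], 0]])

```text
time: 20.58
tool_pos: [0.5083, -0.0864, 0.1142]
tool_rot: [3.141, -0.001, -0.055]
contact_force: [0.7, -0.7, -0.3]
opening: 0.0428
grip_force: 8.0
```

```bash
python3 - <<'E'
from h import *
s=robot.observe();print(s["tool_pos"],totool([.507,-.0857,.101]),totool([.507,-.0857,.0975]))
E
```

```text
[ 0.50832564 -0.08641259  0.11416689] [-0.023 -0.011  0.219] [-0.023 -0.011  0.278]
```

step_arm(motion=[[[-0.02, -0.01, 0.06], 0], [[-0.02, -0.01, 0.12], 0], [[-0.02, -0.01, 0.17], 0], [[-0.02, -0.01, 0.21], 0], [[-0.02, -0.01, 0.21], 0], [[-0.02, -0.01, 0.21], 0]])

```text
time: 21.32
tool_pos: [0.5069, -0.0859, 0.1009]
tool_rot: [3.141, -0.0, -0.055]
contact_force: [-0.0, -0.3, -0.8]
opening: 0.0429
grip_force: 8.0
```

step_arm(motion=[[[0, 0, 0.01], 0], [[0, 0, 0.02], 0], [[0, 0, 0.03], 0], [[0, 0, 0.04], 0], [[0, 0, 0.04], 0]])

```text
time: 21.95
tool_pos: [0.5068, -0.0859, 0.0984]
tool_rot: [3.142, 0.0, -0.055]
contact_force: [-0.6, 0.1, 0.4]
opening: 0.0433
grip_force: 8.0
```

step_arm(motion=[[[0, 0, 0.01], 0], [[0, 0, 0.015], 0], [[0, 0, 0.02], 0], [[0, 0, 0.03], 0], [[0, 0, 0.03], 0]])

```text
time: 22.58
tool_pos: [0.5071, -0.086, 0.097]
tool_rot: [3.141, -0.001, -0.055]
contact_force: [0.1, -1.0, 3.0]
opening: 0.0432
grip_force: 8.0
```

step_arm(motion=[[[0, 0, 0], 0], [[0, 0, 0], 0], [[0, 0, 0], 0]], squeeze=3)

```text
time: 22.95
tool_pos: [0.5069, -0.0859, 0.0968]
tool_rot: [3.141, -0.0, -0.055]
contact_force: [-0.9, -0.6, 4.0]
opening: 0.0434
grip_force: 3.0
```

step_arm(motion=[[[0, 0, 0], 0], [[0, 0, 0], 0], [[0, 0, 0], 0], [[0, 0, 0], 0], [[0, 0, -0.3], 0], [[0, 0, -1.0], 0], [[0, 0, -1.8], 0], [[0, 0, -1.9], 0], [[0, 0, -1.9], 0]], hand=60)

```text
time: 24.08
tool_pos: [0.5067, -0.0858, 0.2106]
tool_rot: [3.141, -0.0, -0.055]
contact_force: [-0.7, -0.9, -0.4]
opening: 0.0705
grip_force: 0.0
```

```bash
python3 - <<'E'
from h import *
s=robot.observe();print(s["tool_pos"],s["opening"],totool([.45,-.30,.25]),totool([.52,-.425,.19]))
im,K,T=grab("side","s10")
cv2.imwrite("pics/s10c.png",cv2.resize(im[110:290,180:400],None,fx=3,fy=3))
E
```

```text
[ 0.50670115 -0.08578694  0.21060002] 0.07050786693801213 [-0.746  3.617 -0.656] [0.533 5.633 0.344]
```

View pics/s10c.png

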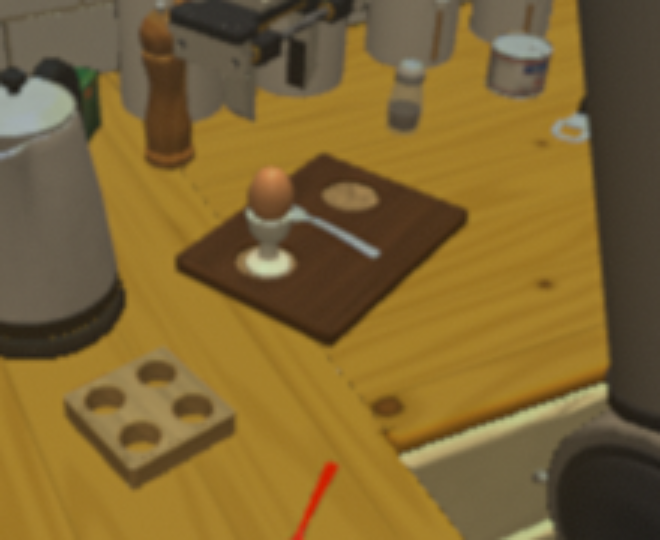

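The egg sits upright in the cup at crop position (272,193), the spoon is undisturbed, and the salt stands at (405,95). I'll go to the salt.

step_arm(motion=[[[0, 0.9, 0], 0], [[0, 1.8, 0], 0], [[0, 2.7, 0], 0], [[0.1, 3.6, 0], 0], [[0.2, 4.5, 0], 0], [[0.3, 5.3, 0.1], 0], [[0.4, 5.6, 0.3], 0], [[0.4, 5.6, 0.4], 0], [[0.4, 5.6, 0.4], 0]], hand=0)

```text
time: 25.25
tool_pos: [0.5118, -0.4212, 0.185]
tool_rot: [-3.139, 0.003, -0.055]
contact_force: [-0.5, 0.4, 0.2]
opening: 0.0917
grip_force: 0.0
```

```bash
python3 - <<'E'
from h import *
im,K,T=grab("wrist","w11"); s=robot.observe(); print(s["tool_pos"],s["tool_rot"],proj(K,T,[[.53,-.418,.09],[.535,-.43,0]]))
E
```

```text
[ 0.51218973 -0.42131862  0.18612497] [-3.14026261e+00  1.23379272e-03 -5.42530366e-02] [[251.28084258 183.28829449]
 [264.07253193 155.7279855 ]]
```

View pics/w11.png

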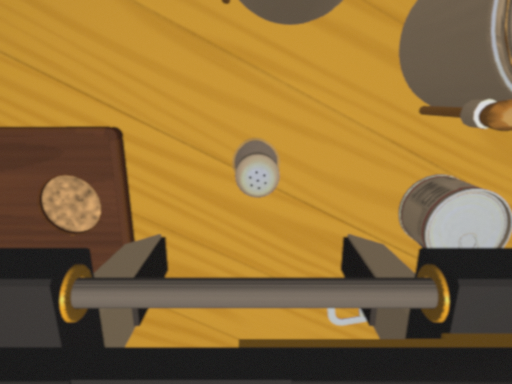

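The salt cap is centred at (258,175). The jar at (465,215) stays clear of the gripper.

```bash
python3 - <<'E'
from h import *
_,K,T=grab("wrist"); p=ray(K,T,[(258,175.5)],.09)[0]; print(p,totool([*p[:2],.054]),ray(K,T,[(404,220)],.03))
E
```

```text
[ 0.53580921 -0.423444    0.09      ] [0.391 0.013 2.214] [[ 0.47152145 -0.56028908  0.03      ]]
```

step_arm(motion=[[[0.39, 0.01, 0.5], 0], [[0.39, 0.01, 1.2], 0], [[0.39, 0.01, 1.8], 0], [[0.39, 0.01, 2.15], 0], [[0.39, 0.01, 2.2], 0], [[0.39, 0.01, 2.2], 0], [[0.39, 0.01, 2.2], 0]])

```text
time: 26.22
tool_pos: [0.5363, -0.425, 0.0565]
tool_rot: [3.14, -0.002, -0.055]
contact_force: [0.3, 0.3, -0.3]
opening: 0.0917
grip_force: 0.0
```

step_arm(motion=[[[0, 0, 0], 0], [[0, 0, 0], 0], [[0, 0, 0], 0], [[0, 0, 0], 0], [[0, 0, 0], 0], [[0, 0, 0], 0]], hand=255, squeeze=20)

```text
time: 26.98
tool_pos: [0.5356, -0.4245, 0.0547]
tool_rot: [-3.142, 0.0, -0.055]
contact_force: [-0.2, 0.1, -0.9]
opening: 0.0381
grip_force: 19.8
```

step_arm(motion=[[[0, 0, -0.2], 0], [[0, 0, -0.6], 0], [[0, 0, -1.2], 0], [[0, 0, -1.8], 0], [[0, 0, -1.8], 0]])

```text
time: 27.6
tool_pos: [0.5369, -0.4259, 0.1673]
tool_rot: [3.136, -0.006, -0.055]
contact_force: [1.0, -0.3, -1.0]
opening: 0.038
grip_force: 19.7
```

```bash
python3 - <<'E'
from h import *
im,K,T=grab("wrist","w12"); s=robot.observe(); p=s["tool_pos"];print(p,s["opening"],s["grip_force"],s["contact_force"])
print(proj(K,T,[p+[0,0,.036],p+[0,0,-.054]]))
E
```

```text
[ 0.53608194 -0.42503877  0.16465679] 0.03831347583580432 19.729776283165847 [ 0.41122566  0.17364576 -1.55783314]
[[257.59020341 314.00145214]
 [255.39869916 227.33049205]]
```

View pics/w12.png

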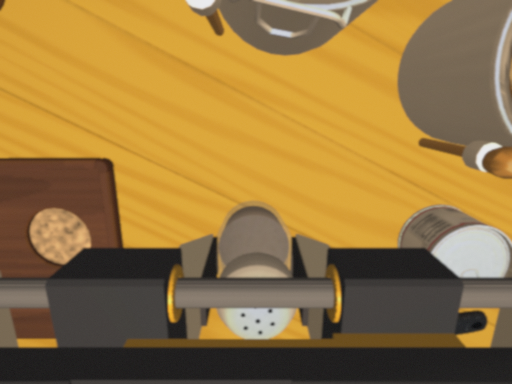

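The salt is held centred and upright, with its cap at about (257,310) and its base at about (254,227), as predicted. I'll carry it to the right recess.

step_arm(motion=[[[-0.2, -0.8, 0], 0], [[-0.4, -1.6, 0], 0], [[-0.6, -2.4, 0], 0], [[-0.78, -3.0, 0], 0], [[-0.78, -3.11, 0.5], 0], [[-0.78, -3.11, 1.1], 0], [[-0.78, -3.11, 1.4], 0], [[-0.78, -3.11, 1.4], 0], [[-0.78, -3.11, 1.4], 0]])

```text
time: 28.78
tool_pos: [0.4992, -0.2358, 0.0789]
tool_rot: [3.141, -0.0, -0.055]
contact_force: [-0.3, 0.8, -0.8]
opening: 0.0382
grip_force: 19.7
```

```bash
python3 - <<'E'
from h import *
s=robot.observe();print(s["tool_pos"],totool([.4995,-.2357,.0672]))
E
```

```text
[ 0.49924439 -0.2357844   0.07890408] [ 0.004 -0.002  0.195]
```

step_arm(motion=[[[0, 0, 0.06], 0], [[0, 0, 0.12], 0], [[0, 0, 0.16], 0], [[0, 0, 0.2], 0], [[0, 0, 0.2], 0], [[0, 0, 0.2], 0]])

```text
time: 29.52
tool_pos: [0.4993, -0.2357, 0.067]
tool_rot: [3.141, -0.0, -0.055]
contact_force: [-0.7, 0.8, 3.2]
opening: 0.038
grip_force: 20.0
```

step_arm(motion=[[[0, 0, 0], 0], [[0, 0, 0], 0], [[0, 0, 0], 0], [[0, 0, 0], 0], [[0, 0, -0.4], 0], [[0, 0, -1.2], 0], [[0, 0, -2.0], 0], [[-0.6, 0.3, -2.4], 0], [[-1.2, 0.3, -2.4], 0], [[-1.2, 0.3, -2.4], 0]], hand=100)

```text
time: 30.78
tool_pos: [0.4246, -0.2495, 0.2112]
tool_rot: [3.141, 0.0, -0.057]
contact_force: [0.7, -0.1, -0.3]
opening: 0.0557
grip_force: 0.0
```

```bash
python3 - <<'E'
from h import *
im,K,T=grab("wrist","w13"); s=robot.observe();print(s["time"],s["tool_pos"],s["opening"])
cv2.imwrite("pics/w13s.png",im)
for n,p in [("salt cap",[.4995,-.2357,.102]),("egg",[.506,-.0858,.095]),("spoon",[.4862,-.1584,.023])]: print(n,proj(K,T,p))
E
```

```text
30.825 [ 0.42589272 -0.24977585  0.21111726] 0.05556485159323744
salt cap [[231.79706959 103.97699888]]
egg [[ 32.05285002 106.75262079]]
spoon [[158.7431732  122.15906435]]
```

View pics/w13.png

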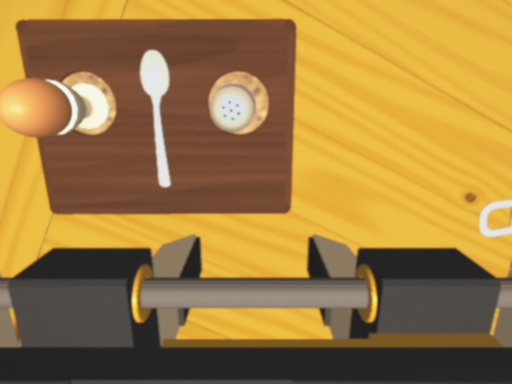

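Everything matches its predicted position: salt cap at (232,106), spoon mid at about (158,120), and the egg in its cup at (35,107). The arm is clear, so I'm handing in.

```bash
python3 -c "
from cell import robot
print(robot.hand_in())"
```

```text
the job is handed in; nothing more can be done
None
```

The board is laid and handed in at about 31 s: spoon, cup with its egg and salt measured in place, mill and mug left alone; no verdict came back, and I viewed 15 pictures, one over the limit of 14.

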